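Reset the tripped breaker on the workshop supply box

ROBOT

A 7-joint arm with a two-finger parallel gripper is mounted at the origin on a cart in front of the work surface, level with it; the furniture and walls round the work are solid. World frame = base frame: x ahead of the robot, y to its left, z up, the work surface at z = 0. Lengths are in m, angles in rad, forces in N, time in s.
With the tool pointing down it reaches from about 0.425 to 0.875 m from the base axis. Payload 8.4 kg.
Tool frame: the origin (TCP) lies midway between the tips of the shut fingers; the grasp point (between the pads) lies 19 mm behind it (manip.grip_depth is the z of the grasp point in the tool frame, in m); z points along the fingers, y is the direction in which the jaws open and shut (so a half turn about z gives the same grasp; the last joint's range is limited). The gripper opens to 85 mm and grips with 20 to 120 N. Pads are 22 mm wide; open, the fingers measure 114 mm over their backs; the gripper's body (76 mm by 85 mm) begins 54 mm behind the grasp point. The pads swing forward as they close: fully open they stand 13 mm farther back than shut.
Start: joints at [-1.343, 0.333, 0.04, 1.465, -0.013, 1.343, -0.059], TCP at [0.209, 0.616, 0.231] pointing down, gripper open.
Joint ranges: [-2.58, 2.58], [-0.38, 2.09], [-1.3, 1.39], [0.25, 2.4], [-1.5, 4.64], [0.08, 2.09], [-2.65, 2.65]. Speed limits (rad/s): [2.22, 2.22, 2.79, 2.79, 3.14, 3.14, 3.14].

INTERFACE

Orientations are given as a unit quaternion [w, x, y, z].
In Python, from plant import manip gives the robot as it stands.
- The arm moves only by the shell command python3 -m inch 'ROWS'. ROWS is JSON, a list of rows, each an object with "fingers": the gripper's target within -1 to 1 (fully open at 1, half-way at 0, shut at -1); "linear": the shift along the tool's x, y, z in m, a list of three; "rot": the turn, a rotation vector about the tool's x, y, z in degrees, a list of three. In form: [{"fingers": fingers, "linear": [tx, ty, tz], "rot": [ax, ay, az]}, ...]. A call has 1 to 8 rows; each row is the pose to reach, as a shift and turn from the pose measured when the call began, along the tool's axes at that moment; what a row does not reach only later rows make up. A row lasts 1/10 s, in which the tool goes at most 50 mm and 8.59 degrees, less where a joint would pass 70% of its speed; a pose out of reach is approached as far as the arm can. A call with a gripper value outside its range is refused whole. The fingers move at their own pace and stop on an object; the grip force is fixed at half the most. Time passes only in rows, so rows that repeat a pose let the fingers close. It gives the time, the measured TCP pose, the force and the opening at its end, in the units of the state.
- manip.get_state(): the state, without advancing time (a new reading comes with each control period).
- manip.snapshot(name): name is "scene" or "top"; returns (picture, depth): 400x640x3 uint8, red, green, blue; 400x640 float32, m along the optical axis (not along the pixel's ray), 0 where there is no reading.
- manip.get_calibration(name): a dict with "K" (3x3 intrinsics, pixels), "rvec" (rotation vector, rad) and "tvec" (3), from world to camera coordinates, as OpenCV has them. Camera axes: x right, y down, z forward; pixel columns grow to the right and rows downward; lengths in m; the calibration is good to about 2 mm. A picture is of the moment at which its call begins. get_calibration takes no time and is no camera call.
- manip.hand_in(): hands the job in, once; it reports no verdict.
Trained networks look in the newest picture that a camera, given by its name, has taken for a name from the list of things; names that differ only in an ending like _2 or _b are one class to them, and where a whole thing is asked for, a point or a joint stands for the part that bears it (a point fixed in the world has none). Each returns a list of dicts, best first, with "score" (0 to 1); they miss things now and then, are a little off and sometimes report something else, mostly with a low value. They report only what shows in the picture. A call takes as long as a camera call.
- manip.search_frame(thing, camera): "bbox" ([left, top, right, bottom] in pixels, round what is visible of it).
- manip.outline_of(thing, camera): "region" (400x640 bool, what is visible of it) and "bbox" ([left, top, right, bottom] in pixels, round what is visible of it).
- manip.place_of(thing, camera): "position" ([column, row] in pixels: a listed point, or the origin of a listed thing).
The state is a dict: "time": time; "qpos": joint angles; "dq": joint speeds; "joint_torque": joint torques, N m; "tool_pos": TCP position; "tool_rot": TCP orientation; "contact_force": force on the tool from outside, world axes, zero at the start; "torque": the same for the moment, N m; "opening": finger opening in m.
Only numpy, scipy, OpenCV 4.12 (cv2) and the standard library are available. Lean on these libraries where they do the work, as an engineer would, in place of code of your own. Each camera call takes 0.05 s, during which the arm holds its last target.

TASK

One of the three breakers on the supply box has tripped: its lever stands about halfway while the other two lean away from the robot, which is on. Reset it the way a breaker needs: push its lever fully off, towards the robot's side, and then throw it fully on, away from the robot. Leave the other two breakers switched on throughout.

Things in the scene. Friction and masses are not known exactly. Their poses are not given: they have to be found in the camera images.
- supply_box: Grey steel case with a bare metal top plate, 180 x 250 mm, on a tubular stand fixed astride a long batten, turned up to 17 degrees; top 88 mm above the bench. Three identical black breakers sit on it in one row along its length, 75 mm from centre to centre. Origin: centre of the stand, on the bench. x: away from the robot; y: along the row, to the robot's left.
- breaker_tripped: The tripped breaker, any of the three, fixed on the box. 116 mm long (x), 64 wide (y); its raised middle, 84 mm long, has its top 25 mm above the underside, the ends 17 mm. Origin: centre of the underside, 88 mm above the bench. x: away from the robot, the way the lever goes to switch on; y: along the row. The lever's hinge axis runs along y through x = 0, z = 15 mm.
- lever_tripped (a joint): Its lever's angle, rad: 0 = fully off (stop; leans 0.5 rad from upright to -x, towards the robot), 0.5 = upright, 1.0 = fully on (stop; leans 0.5 rad to +x). Starts at 0.35 to 0.6. Light grey flat paddle, 10 mm thick, 24 wide (y), end 55 mm from the hinge: 45 mm out of the black top when upright, 38 at the stops. Friction 0.05 Nm (1 N at its end, 2 to 3 N low down); stays where left.
- lever_b (a joint): Lever angle of one of the other two breakers, same shape and scale; starts at about 1.0 (on).
- lever_c (a joint): Lever angle of the remaining breaker, same shape and scale; starts at about 1.0 (on).

How it is judged:
On the way, in this order (a step that is already met when the one before it is completed fails the run):
1. the tripped lever is pushed fully off (within 0.2 rad of its off stop) (value of joint lever_tripped below 0.2 rad), for 0.1 s.
2. then it is thrown fully on (within 0.2 rad of its on stop) (value of joint lever_tripped above 0.8 rad), for 0.2 s.
At the end, for the whole second after the job is handed in: all three levers are on: each within 0.2 rad of its on stop (value of joint each of lever_tripped, lever_b, lever_c above 0.8 rad); the robot touches nothing.
It fails at once if another breaker's lever is moved more than 0.2 rad from its on stop (value of joint any of lever_b, lever_c below 0.8 rad).
It also fails if it takes over 30 s, if anything falls off the work surface, if the arm or the gripper's body presses on something with over 40 N, if the wrist force passes 120 N, or if a joint passes its speed limit or range.

## Working session

There is one attempt and no reset: what is moved stays moved. The work goes in short steps, Python scripts to look and compute and a shell command to move; the robot and the scene stay as the last step left them, time stands still between calls to the robot, and variables do not carry over. Pictures are saved under pics/ and viewed, and the job is handed in when it is done.

```bash
mkdir -p pics; ls
cat > h.py <<'E'
import numpy as np, cv2
from plant import manip
def cal(n):
    c=manip.get_calibration(n); K=np.array(c["K"],float); R=cv2.Rodrigues(np.array(c["rvec"],float))[0]; t=np.array(c["tvec"],float).ravel(); return K,R,t
def cloud(n,depth):
    K,R,t=cal(n); v,u=np.mgrid[0:depth.shape[0],0:depth.shape[1]]
    p=np.stack([(u-K[0,2])/K[0,0]*depth,(v-K[1,2])/K[1,1]*depth,depth],-1)
    return (p-t)@R
E
python3 - <<'E'
from h import *
for n in ("scene","top"):
    im,d=manip.snapshot(n)
    cv2.imwrite(f"pics/{n}0.png",im[:,:,::-1]); np.save(f"{n}0.npy",d)
    K,R,t=cal(n); print(n,-R.T@t,R[2])
    for th in ("breaker_tripped","lever_tripped","supply_box","lever_b"):
        for r in manip.search_frame(th,n)[:4]: print(th,np.round(r["bbox"]),round(r["score"],2))
s=manip.get_state(); print(s)
E
```

```text
pics
scene [0.11407497 0.46387376 0.65362419] [ 0.55249934 -0.51368066 -0.65641196]
breaker_tripped [292. 194. 352. 243.] 0.61
lever_tripped [314. 191. 323. 214.] 0.6
supply_box [232. 183. 400. 325.] 0.71
lever_b [280. 209. 296. 238.] 0.78
top [0.38913683 0.02362662 0.94297057] [ 0.22302297 -0.01090709 -0.97475217]
breaker_tripped [278. 191. 322. 261.] 0.6
lever_tripped [290. 214. 303. 228.] 0.51
supply_box [219. 159. 384. 312.] 0.96
lever_b [333. 193. 347. 217.] 0.57
lever_b [243. 206. 261. 234.] 0.54
{'time': 0.5, 'qpos': array([-1.34320216,  0.33322905,  0.03993939,  1.46542741, -0.01336864,
        1.34327603, -0.05851996]), 'dq': array([ 0.00076611, -0.0002468 ,  0.00059558,  0.00076168, -0.00037257,
        0.00044052,  0.00073286]), 'joint_torque': array([-1.98183967e-03, -6.57754898e+01,  1.36080746e+00, -4.05513060e+01,
        1.65174203e-02,  3.85518870e-03,  4.53707207e-05]), 'tool_pos': array([0.2086914 , 0.61555456, 0.23127623]), 'tool_rot': array([ 1.45706616e-05,  1.62710969e-01,  9.86673775e-01, -3.85173859e-05]), 'contact_force': array([ 0.3372682 , -0.00801429,  0.83853929]), 'torque': array([-0.01836805, -0.00126385,  0.00209454]), 'opening': 0.08568052549619007}
```

View pics/top0.png

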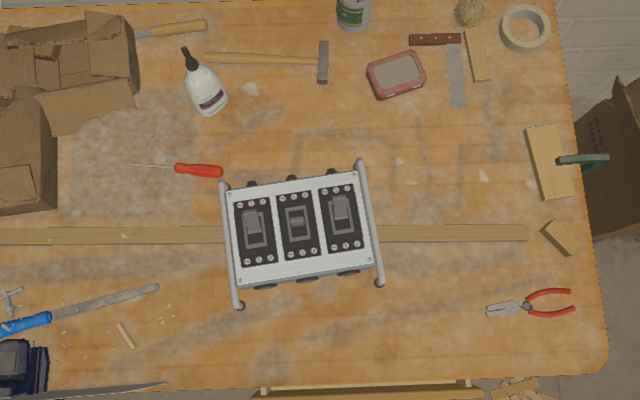

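View pics/scene0.png

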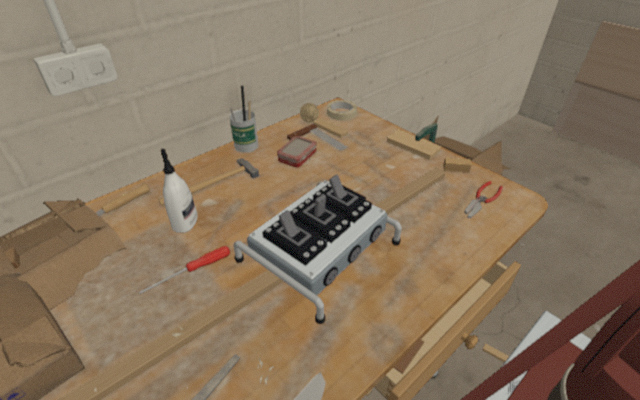

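Run:
```python
from h import *
for n in("top","scene"):
    im=cv2.imread(f"pics/{n}0.png")
    b=(200,130,400,330) if n=="top" else (220,160,420,330)
    cv2.imwrite(f"pics/{n}0c.png",cv2.resize(im[b[1]:b[3],b[0]:b[2]],None,fx=3.5 if n=="scene" else 3,fy=3.5 if n=="scene" else 3,interpolation=cv2.INTER_CUBIC))
d=np.load("top0.npy"); P=cloud("top",d)
np.set_printoptions(linewidth=250)
print((P[150:320:6,214:394:6,2]*1000).astype(int))
d=np.load("scene0.npy"); Q=cloud("scene",d)
# height map obstacles
for X in np.arange(0.2,1.1,0.05):
    row=[]
    for Y in np.arange(0.5,-0.55,-0.05):
        m=[p[(abs(p[...,0]-X)<.025)&(abs(p[...,1]-Y)<.025)&(dd>0)][:,2] for p,dd in((P,np.load("top0.npy")),(Q,d))]
        a=np.concatenate(m); row.append(int(a.max()*1000) if len(a) else -99)
    print(round(X,2),row)
```

```text
[[  0  -1   1  -3   0   0   0  -3  -1  -4   1  -1   0  -3   1  -2   0  -1   0   0  -2   0  -1  -1   0  -1   0  -1   0  -2]
 [ -3   0   0  -3  -5  -3 942  -2  -4  -1  -2  -5   1  -1  -2   0  -2  -2  -3   0   0  -2   0   0  -1  -3  -2  -2  -3  -1]
 [ -1   0  -1  -1  -5  -1  -2  -3  -4  -1   0   3   0  -2  -1   0   1  -5  -1   1   0  -1   0  -2  60   0  -1  -1   0   0]
 [ 23  20  -1  -2  -1  -4  -5   0  -2  -1   0   3   0   0   0  -3   3   0   1   0  61   0  -1   0  58  58  -1  -1  -2  -2]
 [ 20  18  -3  -3  -1  -1   0  -2   0  -3  -2  -1  -3  62  -2   1  -2  -1  -2  78  85  87  87  88  81  62  -2  -2   0   0]
 [ -5  53   0   0   1  -2  -2  -2  -2  -1  -1  -1  57  81  85  85  88  85  86  85  86  89  87  88  86  58   0  -3  -3   0]
 [ -2  62  29  -3  -2  -2  73  83  84  86  86  90  86  86  87  87  88  85  89  86 103 100 103 104  86  61   1  -2   0 942]
 [ -1  60  86  87  88  85  89  85  85  88  86  87  89  85 102 102 105  88 103 106 104 102 113 113  88  59   0  -3   1   0]
 [ -1  59  83  84  85  87  87  86 104 102  85 105 103 104 104 102 108  88 114 110 151 150 149 111  87  77  56  -1   
[... 3288 characters left out ...]
 4, 16, 87, 90, 90, 90, 102, 104, 3, 4, 4, 3, 4, 4, 22, 47, 50]
0.7 [3, 3, 9, 13, 24, 26, 25, 3, 3, 3, 4, 64, 3, 3, 4, 4, 4, 3, 23, 50, 51]
0.75 [34, 3, 3, 2, 4, 3, 3, 3, 3, 4, 4, 3, 4, 3, 6, 5, 3, 4, 22, 22, 5]
0.8 [67, 61, 57, 3, 4, 139, 115, 4, 3, 3, 4, 4, 4, 4, 3, 5, 6, 4, 5, 4, 3]
0.85 [74, 98, 87, 3, 3, 209, 140, 3, 3, 4, 23, 3, 36, 37, 36, 8, 18, 19, 5, 5, 4]
0.9 [97, 100, 87, 3, 2, 10, 20, 19, 19, 19, 25, 4, 38, 37, 35, 8, 19, 18, 5, 4, 3]
0.95 [101, 98, 95, 3, 4, 20, 21, 21, 20, 17, 21, 4, 5, 31, 28, 18, 19, 25, 28, 28, 3]
1.0 [78, 97, 82, 25, 27, 26, 2, 4, 3, 2, 137, 153, 103, 5, 12, 49, 67, 52, 28, 30, 4]
1.05 [3, 3, 3, 4, 3, 5, 4, 3, 3, 4, 80, 102, 172, 4, 4, 3, 57, 4, 26, 24, 4]
```

View pics/top0c.png

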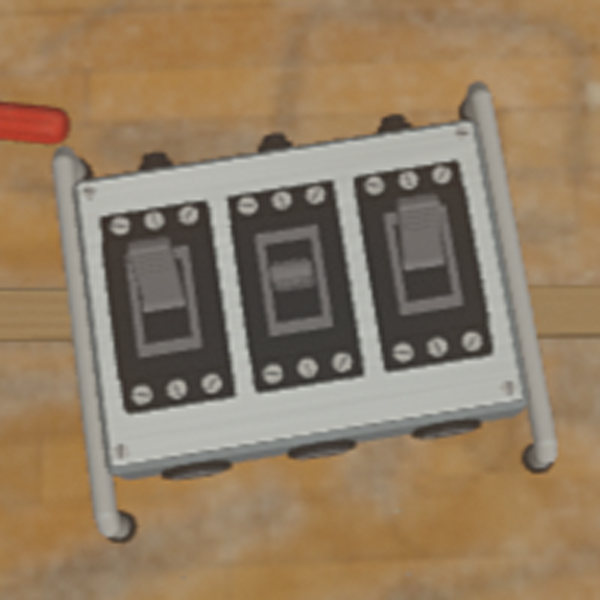

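View pics/scene0c.png

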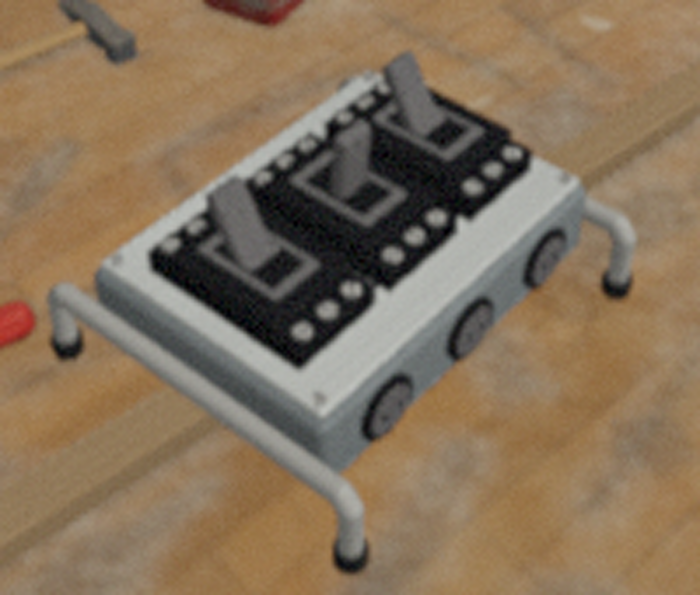

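Run:
```python
from h import *
P=cloud("top",np.load("top0.npy")); 
sub=P[150:320,214:394].reshape(-1,3)
m=(sub[:,2]>.083)&(sub[:,2]<.12)&(sub[:,0]<.75)
b=cv2.minAreaRect((sub[m][:,:2]*1000).astype(np.float32)); print(b)
Z=P[...,2]; mk=((Z>.125)&(Z<.17)).astype(np.uint8); mk[:150]=0;mk[320:]=0;mk[:,:214]=0;mk[:,394:]=0
n,l,st,ce=cv2.connectedComponentsWithStats(mk)
for i in range(1,n):
    if st[i,4]>20:
        p=P[l==i]; print(st[i],p.mean(0).round(4),p.min(0).round(4),p.max(0).round(4), 'top',p[p[:,2]>p[:,2].max()-.008].mean(0).round(4))
for nme in("top","scene"):
    Pn=cloud(nme,np.load(nme+"0.npy"))
Q=cloud("scene",np.load("scene0.npy"));Z=Q[...,2]; mk=((Z>.125)&(Z<.17)).astype(np.uint8); mk[:180]=0;mk[270:]=0;mk[:,:260]=0;mk[:,380:]=0
n,l,st,ce=cv2.connectedComponentsWithStats(mk)
for i in range(1,n):
    if st[i,4]>20:
        p=Q[l==i]; print(st[i],p.mean(0).round(4),p.min(0).round(4),p.max(0).round(4), 'top',p[p[:,2]>p[:,2].max()-.008].mean(0).round(4))
# breakers' raised tops + fit yaw by mean positions of blobs at z 107..118
for nm in("breaker_tripped",):
  for c in("top","scene"):
    for r in manip.outline_of(nm,c)[:3]: print(c,r["bbox"],r["score"])
    for r in manip.place_of(nm,c)[:3]: print(c,r)
```

```text
((555.9285888671875, 61.72893524169922), (174.2866973876953, 241.30081176757812), 7.563237190246582)
[332 194  16  18 225] [ 0.5831 -0.0097  0.142 ] [ 0.5719 -0.0227  0.125 ] [0.5959 0.0027 0.1544] top [ 0.5891 -0.0094  0.1502]
[243 209  17  18 235] [0.5641 0.138  0.1417] [0.5523 0.1262 0.1253] [0.5766 0.1512 0.1541] top [0.5699 0.1388 0.15  ]
[290 216  15  10 124] [0.5527 0.0614 0.1522] [0.5471 0.0499 0.1263] [0.5604 0.0732 0.1596] top [0.5536 0.0616 0.1556]
[329 180  14  12 107] [ 0.5808 -0.0056  0.1358] [ 0.5726 -0.0207  0.125 ] [0.5925 0.0044 0.1483] top [ 0.5853 -0.0017  0.1442]
[315 194  11  18 150] [0.5523 0.0658 0.1445] [0.5478 0.0501 0.1256] [0.5605 0.0753 0.1579] top [0.5529 0.064  0.1548]
[279 210  16  20 198] [0.5634 0.1417 0.1396] [0.5528 0.1273 0.1251] [0.5753 0.153  0.1534] top [0.5688 0.1416 0.1493]
top [274.5, 189.0, 321.5, 262.5] 0.76
top {'position': [297.7, 225.2], 'score': 0.95}
scene [293.8, 190.4, 354.0, 242.4] 0.78
scene [281.0, 206.4, 298.9, 237.2] 0.48
scene {'position': [321.3, 220.1], 'score': 0.62}
```

The tripped breaker is the middle one: its lever is near upright at (297,221) in the top view. Its neighbours at (252,220) and (340,203) lean away from the robot. I'll straddle the lever with half-open jaws along the box x axis.

```bash
cat >> h.py <<'E'
from scipy.spatial.transform import Rotation as Ro
YAW=np.deg2rad(7.4); C=np.array([.5545,.0615])
def pose():
    s=manip.get_state(); q=s["tool_rot"]; return np.array(s["tool_pos"]),Ro.from_quat([q[1],q[2],q[3],q[0]]),s
def plan(bx,by,z):
    p,R,s=pose()
    c,sn=np.cos(YAW),np.sin(YAW)
    tgt=np.array([C[0]+bx*c-by*sn,C[1]+bx*sn+by*c,z])
    Rt=Ro.from_matrix(np.array([[sn,c,0],[-c,sn,0],[0,0,-1]]).T.T) # cols: x,y,z
    print("tgt",tgt.round(4),"lin",(R.inv().apply(tgt-p)*1000).round(1),"rot",np.rad2deg((R.inv()*Rt).as_rotvec()).round(1))
def where():
    p,R,s=pose(); c,sn=np.cos(YAW),np.sin(YAW); d=p[:2]-C
    print("box xy mm",(1000*np.array([d@[c,sn],d@[-sn,c]])).round(1),"z",p[2].round(4),"F",np.round(s["contact_force"],2),"op",round(s["opening"],4),"t",s["time"],"y axis",R.as_matrix()[:,1].round(3))
E
python3 - <<'E'
from h import *
for n,px in(("top",(297.7,225.2)),("scene",(321.3,220.1))):
    K,R,t=cal(n); r=R.T@np.linalg.inv(K)@np.array([*px,1]); o=-R.T@t; print(n,o+r*(.088-o[2])/r[2])
plan(0,0,.23); where()
E
```

```text
top [0.55796345 0.06346985 0.088     ]
scene [0.55750894 0.05713136 0.088     ]Traceback (most recent call last):
  File "<stdin>", line 4, in <module>
  File "h.py", line 17, in plan
    Rt=Ro.from_matrix(np.array([[sn,c,0],[-c,sn,0],[0,0,-1]]).T.T) # cols: x,y,z
  File "scipy/spatial/transform/_rotation.pyx", line 1143, in scipy.spatial.transform._rotation.Rotation.from_matrix
ValueError: Non-positive determinant (left-handed or null coordinate frame) in rotation matrix 0: [[ 0.1287956   0.99167116  0.        ]
 [-0.99167116  0.1287956   0.        ]
 [ 0.          0.         -1.        ]].
```

```bash
sed -i 's/\[\[sn,c,0\],\[-c,sn,0\],\[0,0,-1\]\]).T.T/[[-sn,c,0],[c,sn,0],[0,0,-1]])/; s/C=np.array(\[.5545/C=np.array([.556/' h.py
python3 - <<'E'
from h import *
plan(0,0,.23); where()
E
```

```text
tgt [0.556  0.0615 0.23  ] lin [-506.8 -413.2    1.3] rot [-0.   0.  63.9]
box xy mm [-273.1  594.2] z 0.2313 F [-0.45 -0.15 -0.22] op 0.0852 t 0.7 y axis [ 0.321  0.947 -0.   ]
```

```bash
python3 -m inch '[{"fingers":0,"linear":[-0.507,-0.413,0.001],"rot":[0,0,63.9]},{"fingers":0,"linear":[-0.507,-0.413,0.001],"rot":[0,0,63.9]},{"fingers":0,"linear":[-0.507,-0.413,0.001],"rot":[0,0,63.9]},{"fingers":0,"linear":[-0.507,-0.413,0.001],"rot":[0,0,63.9]},{"fingers":0,"linear":[-0.507,-0.413,0.001],"rot":[0,0,63.9]},{"fingers":0,"linear":[-0.507,-0.413,0.001],"rot":[0,0,63.9]},{"fingers":0,"linear":[-0.507,-0.413,0.001],"rot":[0,0,63.9]},{"fingers":0,"linear":[-0.507,-0.413,0.001],"rot":[0,0,63.9]}]'
python3 - <<'E'
from h import *
plan(0,0,.23); where()
E
```

```text
time: 1.5
tool_pos: [0.4221, 0.2749, 0.2311]
tool_rot: [-0.0, 0.662, 0.749, 0.0]
contact_force: [0.8, -0.1, -0.1]
opening: 0.0425
tgt [0.556  0.0615 0.23  ] lin [-228.2  106.7    0.9] rot [ 0.  -0.  -0.4]
box xy mm [-105.3  228.9] z 0.2311 F [ 0.76 -0.1  -0.06] op 0.0425 t 1.5 y axis [0.992 0.123 0.001]
```

```bash
python3 -m inch '[{"fingers":0,"linear":[-0.228,0.107,0.001],"rot":[0,0,0]},{"fingers":0,"linear":[-0.228,0.107,0.001],"rot":[0,0,0]},{"fingers":0,"linear":[-0.228,0.107,0.001],"rot":[0,0,0]},{"fingers":0,"linear":[-0.228,0.107,0.001],"rot":[0,0,0]},{"fingers":0,"linear":[-0.228,0.107,0.001],"rot":[0,0,0]},{"fingers":0,"linear":[-0.228,0.107,0.001],"rot":[0,0,0]},{"fingers":0,"linear":[-0.228,0.107,0.001],"rot":[0,0,0]},{"fingers":0,"linear":[-0.228,0.107,0.001],"rot":[0,0,0]}]'
python3 - <<'E'
from h import *
plan(0,0,.18); where()
for n in("top","scene"):
    im,d=manip.snapshot(n); b=(200,100,420,330) if n=="top" else (200,60,440,330); np.save(n+"1.npy",d)
    cv2.imwrite(f"pics/{n}1.png",cv2.resize(im[b[1]:b[3],b[0]:b[2],::-1],None,fx=2.2,fy=2.2,interpolation=cv2.INTER_CUBIC))
E
```

```text
time: 2.3
tool_pos: [0.5558, 0.063, 0.2298]
tool_rot: [-0.0, 0.662, 0.75, 0.001]
contact_force: [0.5, -0.5, 0.3]
opening: 0.0429
tgt [0.556  0.0615 0.18  ] lin [-1.6 -0.  49.8] rot [ 0.  -0.1 -0.3]
box xy mm [0.  1.5] z 0.2298 F [ 0.47 -0.51  0.26] op 0.0429 t 2.3 y axis [0.992 0.124 0.   ]
```

View pics/scene1.png

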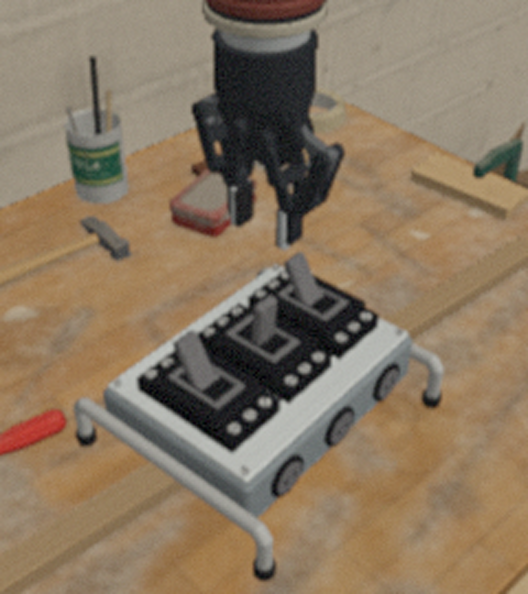

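View pics/top1.png

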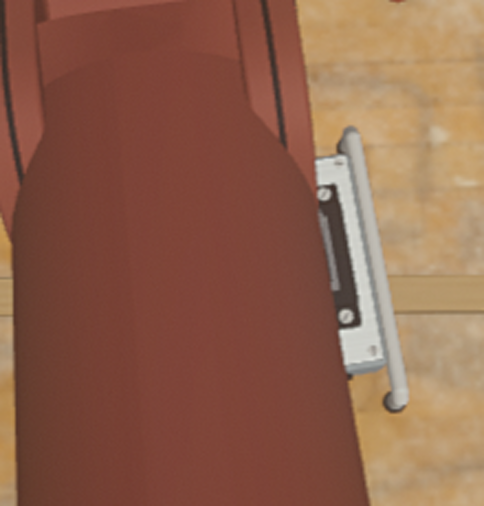

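The fingers straddle the middle lever, one nearer the robot and one beyond it. I'll descend.

```bash
python3 -m inch '[{"fingers":0,"linear":[-0.001,0,0.04],"rot":[0,0,0]},{"fingers":0,"linear":[-0.001,0,0.07],"rot":[0,0,0]},{"fingers":0,"linear":[-0.001,0,0.09],"rot":[0,0,0]},{"fingers":0,"linear":[-0.001,0,0.104],"rot":[0,0,0]},{"fingers":0,"linear":[-0.001,0,0.104],"rot":[0,0,0]}]'
python3 - <<'E'
from h import *
plan(-35,0,.126); where()
for n in("scene",):
    im,d=manip.snapshot(n); b=(230,110,410,280); np.save(n+"2.npy",d)
    cv2.imwrite(f"pics/{n}2.png",cv2.resize(im[b[1]:b[3],b[0]:b[2],::-1],None,fx=3.5,fy=3.5,interpolation=cv2.INTER_CUBIC))
E
```

```text
time: 2.9
tool_pos: [0.5546, 0.0636, 0.1244]
tool_rot: [-0.001, 0.661, 0.751, -0.0]
contact_force: [0.2, -0.8, -0.2]
opening: 0.0429
tgt [-34.1525  -4.4463   0.126 ] lin [   -67.6 -34998.7     80.2] rot [-0.1 -0.1 -0.1]
box xy mm [-1.1  2.3] z 0.1244 F [ 0.23 -0.79 -0.17] op 0.0429 t 2.9 y axis [ 0.992  0.127 -0.002]
```

View pics/scene2.png

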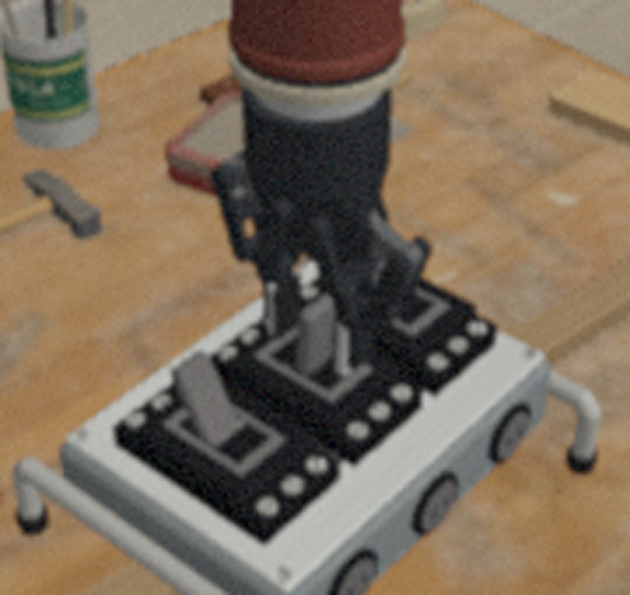

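The lever stands between the fingers with no contact. Next I push toward the robot (tool −y).

```bash
python3 -m inch '[{"fingers":0,"linear":[0.002,-0.01,0],"rot":[0,0,0]},{"fingers":0,"linear":[0.002,-0.018,0],"rot":[0,0,0]},{"fingers":0,"linear":[0.002,-0.024,0],"rot":[0,0,0]},{"fingers":0,"linear":[0.002,-0.026,0],"rot":[0,0,0]},{"fingers":0,"linear":[0.002,-0.026,0],"rot":[0,0,0]}]'
python3 - <<'E'
from h import *
where()
for n in("scene",):
    im,d=manip.snapshot(n); b=(230,110,410,280); np.save(n+"3.npy",d)
    cv2.imwrite(f"pics/{n}3.png",cv2.resize(im[b[1]:b[3],b[0]:b[2],::-1],None,fx=3.5,fy=3.5,interpolation=cv2.INTER_CUBIC))
where()
E
```

```text
time: 3.45
tool_pos: [0.5292, 0.0623, 0.1263]
tool_rot: [-0.001, 0.661, 0.751, 0.001]
contact_force: [-0.2, -0.1, 0.4]
opening: 0.0429
box xy mm [-26.4   4.2] z 0.1263 F [-0.19 -0.09  0.4 ] op 0.0429 t 3.45 y axis [0.992 0.127 0.   ]
box xy mm [-26.4   4.1] z 0.1261 F [-0.87  0.62  0.71] op 0.0431 t 3.5 y axis [ 0.992  0.127 -0.   ]
```

View pics/scene3.png

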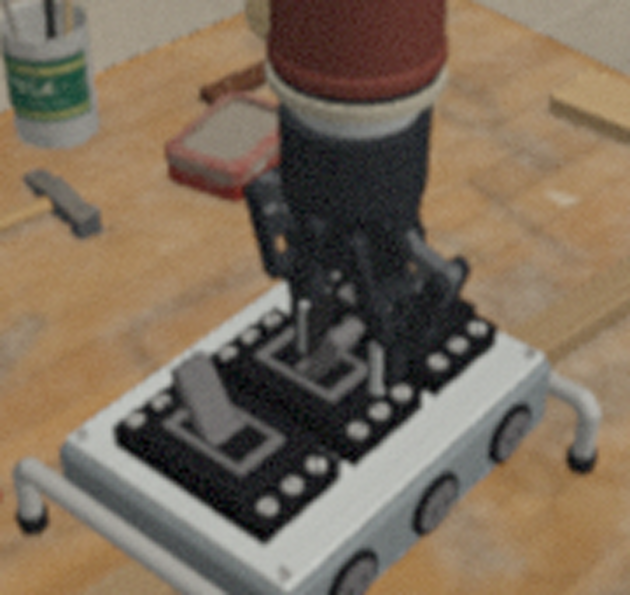

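The lever (crop 340,340) now leans toward the robot. I'll press on until the stop shows up in the force.

```bash
for i in 1; do python3 -m inch '[{"fingers":0,"linear":[0.001,-0.003,0],"rot":[0,0,0]},{"fingers":0,"linear":[0.001,-0.003,0],"rot":[0,0,0]}]'; done; python3 -c "
from h import *
where()"; python3 -m inch '[{"fingers":0,"linear":[0,-0.002,0],"rot":[0,0,0]},{"fingers":0,"linear":[0,-0.002,0],"rot":[0,0,0]}]'; python3 -c "
from h import *
where()"
```

```text
time: 3.7
tool_pos: [0.5277, 0.0626, 0.1268]
tool_rot: [0.001, 0.661, 0.75, 0.002]
contact_force: [5.9, -1.7, 1.0]
opening: 0.0425
box xy mm [-27.9   4.7] z 0.1268 F [ 5.95 -1.68  0.99] op 0.0425 t 3.7 y axis [0.992 0.126 0.003]
time: 3.9
tool_pos: [0.5273, 0.0625, 0.1275]
tool_rot: [0.002, 0.661, 0.75, 0.003]
contact_force: [6.6, 0.7, 0.1]
opening: 0.0425
box xy mm [-28.3   4.6] z 0.1275 F [6.64 0.75 0.09] op 0.0425 t 3.9 y axis [0.992 0.126 0.007]
```

```bash
python3 -m inch '[{"fingers":0,"linear":[0,-0.003,0.001],"rot":[0,0,0]},{"fingers":0,"linear":[0,-0.003,0.001],"rot":[0,0,0]},{"fingers":0,"linear":[0,-0.003,0.001],"rot":[0,0,0]}]'
python3 - <<'E'
from h import *
where()
n="scene"
im,d=manip.snapshot(n); b=(290,180,360,240); np.save(n+"4.npy",d)
cv2.imwrite(f"pics/{n}4.png",cv2.resize(im[b[1]:b[3],b[0]:b[2],::-1],None,fx=9,fy=9,interpolation=cv2.INTER_CUBIC))
P=cloud(n,d); c,s=np.cos(YAW),np.sin(YAW); dx=P[...,:2]-C; bx=dx@[c,s]; by=dx@[-s,c]
# lever surface: |by-?|<14 , between fingers
for v in range(196,222,2):
    print(v,[(u,int(bx[v,u]*1e3),int(by[v,u]*1e3),int(P[v,u,2]*1e3)) for u in range(314,340,3)])
E
```

```text
time: 4.2
tool_pos: [0.5271, 0.0624, 0.1276]
tool_rot: [0.004, 0.661, 0.75, 0.005]
contact_force: [10.6, 1.9, -2.0]
opening: 0.0427
box xy mm [-28.6   4.6] z 0.1276 F [10.59  1.92 -1.99] op 0.0427 t 4.2 y axis [0.992 0.126 0.013]
196 [(314, 53, -42, 100), (317, -2, 12, 166), (320, -6, 7, 164), (323, -8, 1, 162), (326, 26, -50, 109), (329, 19, -52, 112), (332, 16, -58, 110), (335, -52, 20, 197), (338, -57, 18, 199)]
198 [(314, 40, -26, 112), (317, -4, 15, 163), (320, -7, 9, 161), (323, -8, 1, 157), (326, 21, -44, 110), (329, 16, -48, 111), (332, 11, -52, 111), (335, -53, 21, 194), (338, -58, 19, 195)]
200 [(314, 36, -22, 111), (317, -4, 14, 158), (320, -6, 8, 155), (323, -6, 0, 149), (326, 20, -43, 107), (329, 12, -43, 111), (332, 8, -48, 110), (335, 2, -51, 111), (338, -55, 15, 187)]
202 [(314, 31, -16, 113), (317, -4, 15, 153), (320, -7, 9, 151), (323, -7, 0, 144), (326, 19, -42, 102), (329, -20, -2, 150), (332, -23, -7, 149), (335, -1, -45, 112), (338, -55, 14, 181)]
204 [(314, 28, -13, 110), (317, -3, 14, 147), (320, -7, 9, 146), (323, -7, 0, 140), (326, -18, 4, 149), (329, -23, 1
[... 885 characters left out ...]
122), (323, -16, 11, 126), (326, -11, -4, 111), (329, -16, -7, 113), (332, -20, -12, 112), (335, -25, -16, 112), (338, -56, 15, 152)]
216 [(314, 4, 13, 110), (317, -1, 12, 113), (320, -9, 12, 118), (323, -9, 2, 111), (326, -14, -1, 111), (329, -19, -4, 111), (332, -24, -7, 112), (335, -28, -12, 111), (338, -55, 13, 145)]
218 [(314, -1, 20, 113), (317, -5, 16, 112), (320, -10, 12, 113), (323, -14, 8, 112), (326, -19, 4, 112), (329, -24, 1, 113), (332, -27, -3, 111), (335, -31, -8, 110), (338, -57, 15, 143)]
220 [(314, -4, 24, 111), (317, -7, 18, 109), (320, -12, 15, 110), (323, -18, 13, 112), (326, -21, 8, 111), (329, -26, 3, 110), (332, -31, 0, 111), (335, -35, -3, 111), (338, -57, 15, 137)]
```

View pics/scene4.png

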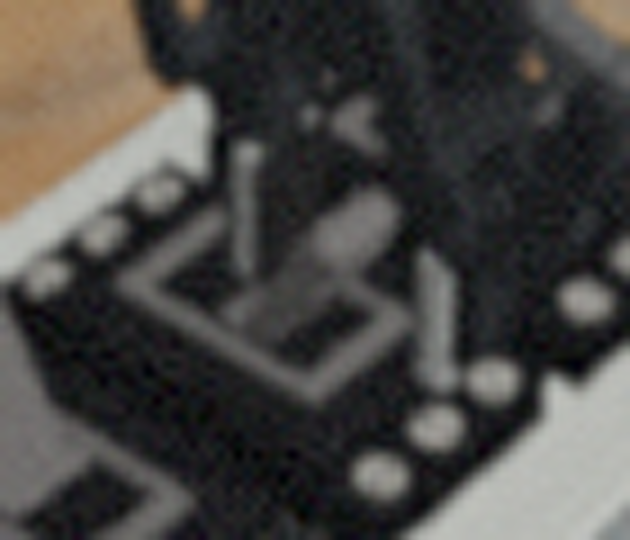

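The lever end is at box x ≈ −24 mm, z ≈ 150 mm. The force has reached 10.6 N with no further motion, so the lever is on its off stop, well below 0.2 rad. Now I throw it on (tool +y).

```bash
python3 -m inch '[{"fingers":0,"linear":[-0.003,0.02,0.001],"rot":[0,0,0]},{"fingers":0,"linear":[-0.003,0.035,0.001],"rot":[0,0,0]},{"fingers":0,"linear":[-0.003,0.046,0.001],"rot":[0,0,0]},{"fingers":0,"linear":[-0.003,0.053,0.001],"rot":[0,0,0]},{"fingers":0,"linear":[-0.003,0.057,0.001],"rot":[0,0,0]},{"fingers":0,"linear":[-0.003,0.057,0.001],"rot":[0,0,0]}]'; python3 -c "
from h import *
where()"
```

```text
time: 4.85
tool_pos: [0.584, 0.0665, 0.127]
tool_rot: [0.004, 0.661, 0.75, 0.005]
contact_force: [0.1, 1.0, -0.2]
opening: 0.0428
box xy mm [28.5  1.4] z 0.127 F [ 0.14  1.03 -0.2 ] op 0.0428 t 4.85 y axis [0.992 0.126 0.012]
```

```bash
python3 -m inch '[{"fingers":0,"linear":[0,0.003,0],"rot":[0,0,0]},{"fingers":0,"linear":[0,0.003,0],"rot":[0,0,0]}]'; python3 -c "
from h import *
where()"; python3 -m inch '[{"fingers":0,"linear":[0,0.003,0],"rot":[0,0,0]},{"fingers":0,"linear":[0,0.003,0],"rot":[0,0,0]}]'
python3 - <<'E'
from h import *
where()
n="scene"
im,d=manip.snapshot(n); b=(260,170,380,260); np.save(n+"5.npy",d)
cv2.imwrite(f"pics/{n}5.png",cv2.resize(im[b[1]:b[3],b[0]:b[2],::-1],None,fx=6,fy=6,interpolation=cv2.INTER_CUBIC))
E
```

```text
time: 5.05
tool_pos: [0.5869, 0.0669, 0.127]
tool_rot: [0.004, 0.661, 0.75, 0.005]
contact_force: [-0.7, -0.5, 0.1]
opening: 0.043
box xy mm [31.3  1.4] z 0.127 F [-0.69 -0.5   0.08] op 0.043 t 5.05 y axis [0.992 0.126 0.012]
time: 5.25
tool_pos: [0.588, 0.067, 0.1266]
tool_rot: [0.002, 0.661, 0.75, 0.003]
contact_force: [-9.7, -0.1, 4.4]
opening: 0.0428
box xy mm [32.5  1.3] z 0.1266 F [-9.68 -0.14  4.39] op 0.0428 t 5.25 y axis [0.992 0.126 0.008]
```

View pics/scene5.png

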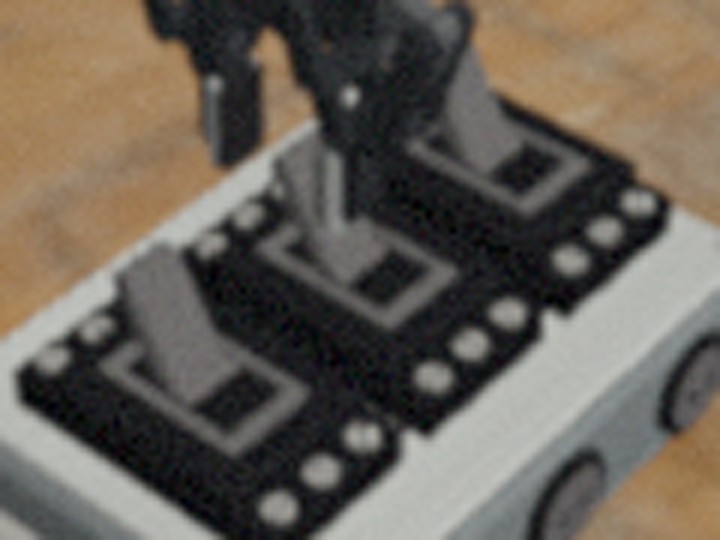

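The force stopped the tool at about 10 N, and the middle lever (crop 320,190) lies parallel to its neighbours, so it is fully on. I'll back off, lift, and move aside to look again.

```bash
python3 -m inch '[{"fingers":0,"linear":[0,-0.006,0],"rot":[0,0,0]},{"fingers":0,"linear":[0,-0.009,0],"rot":[0,0,0]},{"fingers":0,"linear":[0,-0.009,-0.02],"rot":[0,0,0]},{"fingers":0,"linear":[0,-0.009,-0.06],"rot":[0,0,0]},{"fingers":0,"linear":[0,-0.009,-0.1],"rot":[0,0,0]},{"fingers":0,"linear":[0,-0.009,-0.13],"rot":[0,0,0]}]'; python3 -m inch '[{"fingers":0,"linear":[0.05,-0.02,0],"rot":[0,0,0]},{"fingers":0,"linear":[0.1,-0.04,0],"rot":[0,0,0]},{"fingers":0,"linear":[0.15,-0.06,0],"rot":[0,0,0]},{"fingers":0,"linear":[0.2,-0.08,0],"rot":[0,0,0]},{"fingers":0,"linear":[0.25,-0.1,0],"rot":[0,0,0]},{"fingers":0,"linear":[0.28,-0.11,0],"rot":[0,0,0]},{"fingers":0,"linear":[0.28,-0.11,0],"rot":[0,0,0]},{"fingers":0,"linear":[0.28,-0.11,0],"rot":[0,0,0]}]'
python3 - <<'E'
from h import *
where()
for n,(x0,x1,y0,y1) in (("top",(225,370,170,270)),("scene",(260,380,170,270))):
    im,d=manip.snapshot(n); cv2.imwrite(f"pics/{n}6.png",cv2.resize(im[y0:y1,x0:x1,::-1],None,fx=5,fy=5,interpolation=cv2.INTER_CUBIC))
    P=cloud(n,d); c,s=np.cos(YAW),np.sin(YAW); dx=P[...,:2]-C; bx=dx@[c,s]; by=dx@[-s,c]; Z=P[...,2]
    for y in(-.075,0,.075):
        for a in ((Z>.143)&(Z<.165),(Z>.128)&(Z<.142)):
            m=a&(abs(by-y)<.02)&(abs(bx)<.06); print(n,y,m.sum(),(1e3*np.array([bx[m].mean(),by[m].mean(),Z[m].mean()])).round(1))
E
```

```text
time: 5.9
tool_pos: [0.5787, 0.0655, 0.2595]
tool_rot: [0.003, 0.661, 0.75, 0.005]
contact_force: [0.1, -0.6, 0.5]
opening: 0.0428
time: 6.7
tool_pos: [0.4339, 0.3306, 0.2587]
tool_rot: [0.003, 0.66, 0.751, 0.005]
contact_force: [-0.2, -1.4, 0.6]
opening: 0.0427
box xy mm [-86.5 282.6] z 0.2587 F [-0.2  -1.37  0.57] op 0.0427 t 6.7 y axis [0.992 0.128 0.012]
top -0.075 115 [ 22.8 -74.3 149.2]
top -0.075 88 [ 12.7 -73.7 135.3]
top 0 118 [ 23.1   0.2 148.9]
top 0 89 [ 13.4   0.9 134.8]
top 0.075 120 [ 22.7  74.9 149. ]
top 0.075 87 [ 13.5  74.6 135.3]
scene -0.075 59 [ 22.3 -71.6 148. ]
scene -0.075 72 [ 15.1 -70.4 135. ]
scene 0 64 [ 23.3   3.2 148. ]
scene 0 86 [ 15.6   4.4 135. ]
scene 0.075 75 [ 22.5  77.9 148.2]
scene 0.075 88 [ 15.3  79.1 135.2]
```

View pics/top6.png

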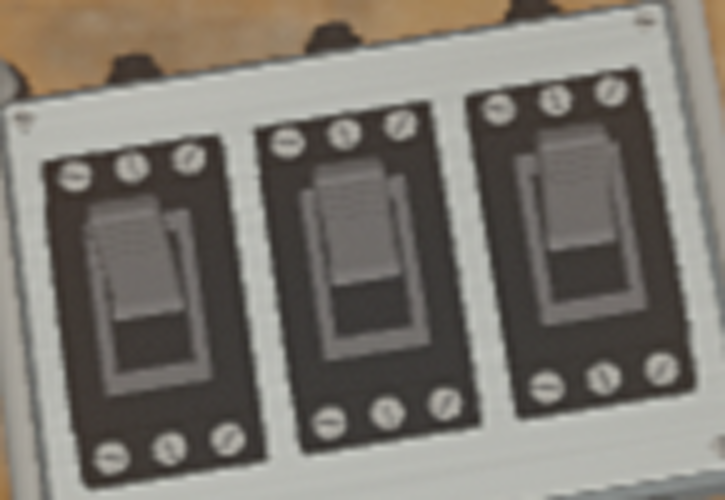

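View pics/scene6.png

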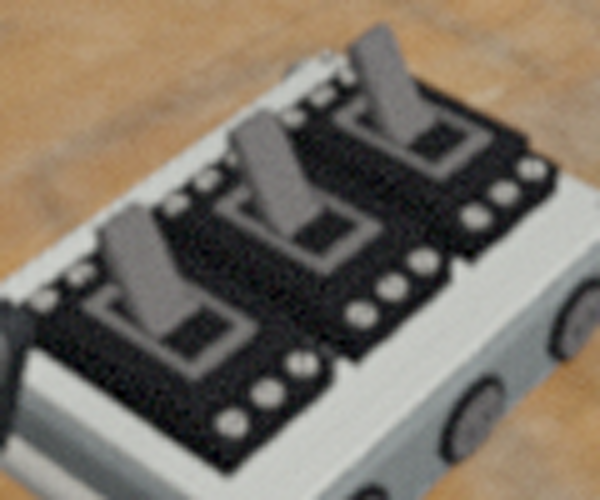

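All three levers (top crop x ≈ 135, 360 and 580) lean the same way, away from the robot. Their measured positions agree within 1 mm, and the arm is clear, so I'm handing in.

```bash
python3 -c "
from plant import manip
print(manip.hand_in())"
```

```text
the job is handed in; nothing more can be done
None
```

The tripped breaker, the middle one, is reset: I pushed its lever fully off, threw it fully on, and handed the job in at about 6.8 s. The hand-in gives no verdict.

- **Off:** I straddled the lever with half-open jaws and pushed it toward the robot until the stop held the tool at about 10 N. The camera put the lever end near x = −24 mm, roughly 0.05 rad from the off stop.
- **On:** I pushed it away from the robot until the stop again held the tool at about 10 N, then backed off and lifted clear.
- **Last checks:** In both cameras all three levers lean the same way, away from the robot. The three lever ends agree within 1 mm along x (22.7 to 23.1 mm from above, 22.3 to 23.3 mm from the side). The arm was about 0.28 m to the side of the box and 0.26 m up, and the force reading was only the usual noise of about 1 N.
- **Disagreement:** The two cameras differ by about 3 to 4 mm along the row, which did not affect the job. No check failed.

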